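Clamp the frame rail in the sloping saw jig

TASK

This grooved wooden frame rail is to be trimmed in the sloping saw jig. Lay it in the jig flat on the sloping bed, groove up as it lies now, with its lower long edge down against the ledge and one end up against the end stop; then press the lever of the toggle clamp all the way down so that the pad holds the rail. Leave the other loose things on the bench where they lie.

Things in the scene. Friction and masses are not known exactly. Their poses are not given: they have to be found in the camera images.
- rail: Straight planed wooden rail for a door frame, 46 mm wide (its x), 320 mm long (its y), 18 mm thick (its z), a groove 6 mm wide and 6 mm deep along the middle of its top, 0.15 kg, loose, lying flat on the bench. Origin at the centre of its underside, z up. Both ends are alike, either may go to the stop. Grip it across its 46 mm width near the middle.
- jig_bed: Plywood bed of the saw jig screwed to the bench, rising at 35 degrees to the robot's right. x runs up the slope (-14 to 122 mm), y along the ledge to the end stop at the far end (-345 to 20 mm), z stands square off the bed. Origin: on the bed surface where the faces of ledge and stop meet, 40 mm above the bench. Bed 12 mm thick, a 3 mm saw kerf across it at y = -272 mm.
- seat (a point): Where the rail's origin lies when it is home (jig_bed x = 23, y = -160, z = 0 mm); axes as jig_bed. Ledge: strip 12 mm high, 13 mm wide, its face 23 mm down the slope from here, left out over 62 mm to either side of here so that a finger has room. End stop: wooden block 16 mm thick, 48 mm wide, 22 mm high, its face 160 mm along +y from here.
- clamp_lever (a joint): Angle of the toggle clamp's lever, rad: 0 fully open (start 0 to 0.12), grows as the lever is pressed down, 1.15 fully home (lying up the slope, parallel to the bed). It stays where it is left and brings the arm with the pad down. Axis: along the bed's y through x = 101, y = -72, z = 28 mm of the jig_bed frame. Pressing takes 3 to 6 N at the grip's end.
- lever_end (a point): Point on the upper (pressing) face of the lever's black grip, 105 mm from the lever axis and 8 mm above the lever's middle line. The grip is 18 mm wide, 12 mm thick and 88 mm long and ends 126 mm from the axis. x of this frame points out along the lever, z square off its pressing face.
- clamp_pad: Round rubber pad under the end of the clamp arm, 20 mm across, sprung. Origin at the centre of its pressing face. Closed, it presses at x = 30, y = -72 mm of jig_bed. The clamp stands on the bed up the slope from the rail's place: base x 62 to 114 mm, y -94 to -50 mm, 36 mm high; open, arm and pad stand 75 mm off the bed at x 50 to 80 mm.
- tape_measure: Tape measure, 36 x 88 x 69 mm, stands loose; bystander. Origin under its centre.
- pencil: Carpenter's pencil, 10 x 166 x 12 mm, loose, left of the jig; bystander. Origin under its centre, long axis y.
- tape_black: Roll of insulating tape, 66 mm across, 19 mm high, loose; bystander. Origin under its centre.
- screwdriver_red: Screwdriver, 30 x 210 x 28 mm, loose, right of the jig; bystander. Origin under its centre, long axis y.
- brass_elbow: Brass pipe elbow, 56 x 56 x 31 mm, loose, right of the jig; bystander. Origin under its centre.

How it is judged:
By the outcome, as a careful person would: the job done as asked, in the order asked, and still so for the second after the job is handed in, with the robot touching nothing.
It also fails if it takes over 54 s, if anything falls off the work surface, if the arm or the gripper's body presses on something with over 40 N, if the wrist force passes 120 N, or if a joint passes its speed limit or range.

ROBOT

A 6-joint arm with a two-finger parallel gripper is mounted at the origin on a cart in front of the work surface, level with it; the furniture and walls round the work are solid. World frame = base frame: x ahead of the robot, y to its left, z up, the work surface at z = 0. Lengths are in m, angles in degrees, forces in N, time in s.
With the tool pointing down it reaches from about 0.375 to 0.9 m from the base axis. Payload 3.1 kg.
Tool frame: the origin (TCP) lies at the very end of the fingers, on their centre line; the grasp point (between the pads) lies 19 mm behind it; z points along the fingers, y is the line along which they close (so a half turn about z gives the same grasp; the last joint's range is limited). The gripper opens to 87 mm and grips with 3 to 60 N. Pads are 19 mm wide; open, the fingers measure 117 mm over their backs; the gripper's body (75 mm by 190 mm) begins 51 mm behind the grasp point.
Start: joints at [-83.165, 30.224, 82.088, -0, 67.689, -10.227], TCP at [0.183, -0.597, 0.223] pointing down, gripper open.
Joint ranges: [-176.69, 176.69], [-43.24, 126.21], [12.49, 139.97], [-82, 262], [0, 151.66], [-163.58, 163.58]. Speed limits (degrees/s): [159.86, 159.86, 180, 180, 180, 180].

INTERFACE

Orientations are given as a 3x3 rotation matrix whose columns are the frame's x, y, z axes.
In Python, from rig import readout, viewer, ticket gives the robot as it stands.
- The arm moves only by the tool send_rows, never from a script. Its argument "moves" is a list of rows, each a list of 6 numbers: the shift along the tool's x, y, z in units of 250 mm (1.0 is 250 mm), then the turn, a rotation vector about the tool's x, y, z in units of 90 degrees (1.0 is 90 degrees). A call has 1 to 12 rows; each row is the pose to reach, as a shift and turn from the pose commanded when the call began, along the tool's axes at that moment; what a row does not reach only later rows make up. A row lasts 1/10 s, in which the tool goes at most 50 mm and 8.59 degrees, less where a joint would pass 70% of its speed; a pose out of reach is approached as far as the arm can. A call with a number of a shift or a turn outside -1 to 1 is refused whole. A call with a gripper value outside its range is refused whole. "grip" is the opening, from 0 (shut) to 1 (fully open), set as the call begins (left out, the last holds). The fingers move at their own pace and stop on an object; the grip force is fixed at half the most. Time passes only in rows, so rows that repeat a pose let the fingers close. It gives the time, the measured TCP pose, the force, the opening and the grip force at its end, in the units of the state.
- readout.read_state(): the state, without advancing time (a new reading comes with each control period).
- viewer.capture(name): name is "scene" or "top" or "wrist"; returns (picture, depth): 480x640x3 uint8, red, green, blue; 480x640 float32, m along the optical axis (not along the pixel's ray), 0 where there is no reading.
- viewer.camera_info(name): a dict with "fx", "fy", "cx", "cy" (pixels), "R" (3x3) and "t" (3): a world point X has camera coordinates R X + t; the wrist camera has in their place "tool_from_camera" (4x4, takes a point from camera to tool coordinates, whose origin is the TCP and whose axes are the flange's). Camera axes: x right, y down, z forward; pixel columns grow to the right and rows downward; lengths in m; the calibration is good to about 2 mm. A picture is of the moment at which its call begins: read the wrist's pose just before it. camera_info takes no time and is no camera call.
- ticket.hand_in(): hands the job in; it is judged then, once.
The state is a dict: "time_s": time; "joint_positions": joint angles; "qvel": joint speeds; "tau": joint torques, N m; "position": TCP position; "tcp_rot": TCP orientation; "force": force on the tool from outside, world axes, zero at the start; "moment": the same for the moment, N m; "opening": opening from 0.0 (shut) to 1.0 (fully open); "grasp_force": force on a finger pad.
Only numpy, scipy, OpenCV 4.12 (cv2) and the standard library are available. Lean on these libraries where they do the work, as an engineer would, in place of code of your own. Each camera call takes 0.05 s, during which the arm holds its last target. There are 200 camera calls.

## Working session

There is one attempt and no reset: what is moved stays moved. The work goes in short steps, Python scripts to look and compute and a tool call to move; the robot and the scene stay as the last step left them, time stands still between calls to the robot, and variables do not carry over. Pictures are saved under pics/ and viewed, at most 10 in all, crops included, and the job is handed in when it is done.

Besides the shell and the picture viewer there is one more tool, called after "Call:" in YAML: its name, and indented under it one key for each argument. send_rows: Moves the arm, as the interface text tells. Shifts and turns lie within -1 to 1; 1 stands for 250 mm of shift or 90 degrees of turn. Its arguments: {"type":"object","properties":{"moves":{"type":"array"},"grip":{"type":"number"}},"required":["moves"]}

```bash
mkdir -p pics
cat > h.py <<'E'
import numpy as np, cv2
from rig import readout, viewer, ticket
def cap(n,f):
    s=readout.read_state(); p,d=viewer.capture(n); cv2.imwrite('pics/'+f+'.png',p[:,:,::-1]); np.savez('pics/'+f+'.npz',d=d,pos=s['position'],R=s['tcp_rot']); return p,d
def world(n,f,u,v,w=1):
    z=np.load('pics/'+f+'.npz'); c=viewer.camera_info(n); d=z['d']
    q=d[v-w:v+w+1,u-w:u+w+1]; q=q[q>0]; D=np.median(q)
    X=np.array([(u-c['cx'])/c['fx']*D,(v-c['cy'])/c['fy']*D,D])
    if n=='wrist':
        T=np.array(c['tool_from_camera']); return z['R']@(T[:3,:3]@X+T[:3,3])+z['pos']
    return np.array(c['R']).T@(X-np.array(c['t']))
E
python3 - <<'E'
from h import *
cap('scene','s1');cap('top','t1')
print(readout.read_state())
E
```

```text
{'time_s': 0.1, 'joint_positions': array([-8.31635489e+01,  3.02748308e+01,  8.21468758e+01, -1.30554257e-03,
        6.76904658e+01, -1.02273975e+01]), 'qvel': array([ 2.05221916e-02, -1.80371582e-01, -2.98802462e-01,  1.07771784e-01,
        7.86020449e-05, -5.61652731e-03]), 'tau': array([ 4.52013228e-05, -4.40985811e+01, -1.77150947e+01,  6.34154677e-02,
        5.34482952e-02, -4.32292325e-05]), 'position': array([ 0.183341  , -0.59682853,  0.22166876]), 'tcp_rot': array([[ 9.55975850e-01,  2.93445242e-01, -2.53975793e-04],
       [ 2.93445170e-01, -9.55973934e-01,  1.94134778e-03],
       [ 3.26885032e-04, -1.93040956e-03, -9.99998083e-01]]), 'force': array([ 0.16444658, -0.08563682,  0.249198  ]), 'moment': array([ 0.08539788,  0.05110013, -0.03271603]), 'grasp_force': 0.0, 'opening': 1.000753744554236}
```

View pics/t1.png

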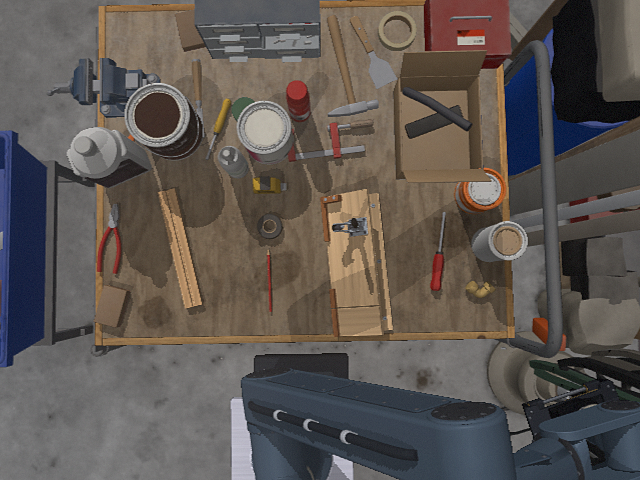

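View pics/s1.png

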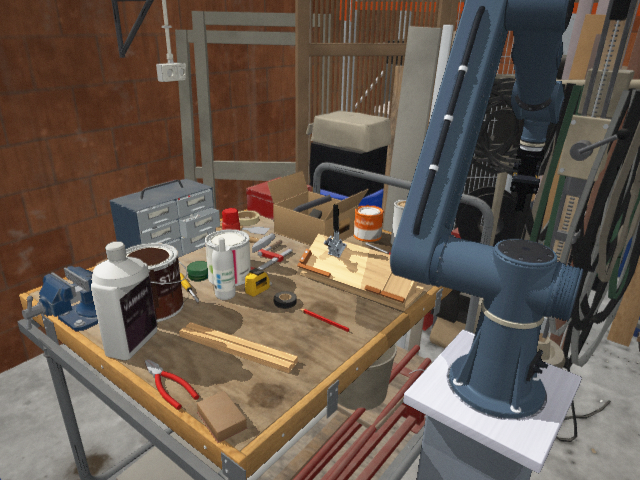

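Run:
```python
from h import *
p=cv2.imread('pics/t1.png')
a=cv2.resize(p[180:320,150:220],None,fx=4,fy=4,interpolation=2)
b=cv2.resize(p[180:340,310:405],None,fx=4,fy=4,interpolation=2)[:600]
o=np.zeros((600,720,3),np.uint8);o[:560,:280]=a;o[:600,300:680]=b
cv2.imwrite('pics/c1.png',o)
for u,v in [(300,250),(220,270)]+[(180,y) for y in(220,230)]+[(365,300),(345,300),(360,320),(340,320),(380,300),(325,220)]: print(u,v,world('top','t1',u,v,1).round(4))
```

```text
300 250 [ 5.378e-01 -3.050e-02 -2.000e-04]
220 270 [ 0.4883  0.1846 -0.0008]
180 220 [0.6228 0.2867 0.0192]
180 230 [0.5961 0.2865 0.0199]
365 300 [ 0.4055 -0.195   0.0879]
345 300 [ 0.4048 -0.1462  0.0537]
360 320 [ 0.355  -0.1821  0.0745]
340 320 [ 0.3533 -0.1326  0.0418]
380 300 [ 0.4054 -0.2313  0.1003]
325 220 [ 0.6125 -0.0989  0.0481]
```

View pics/c1.png

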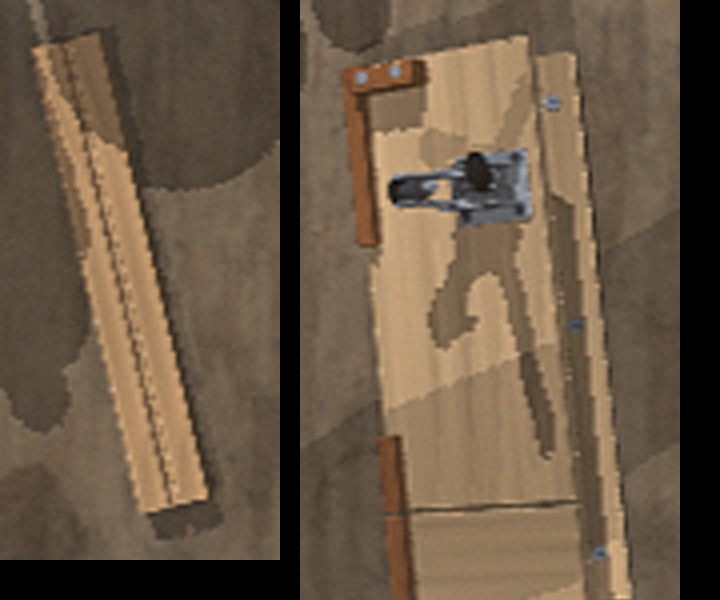

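```bash
cat >> h.py <<'E'
def ray(n,f,u,v):
    c=viewer.camera_info(n); X=np.array([(u-c['cx'])/c['fx'],(v-c['cy'])/c['fy'],1.])
    if n=='wrist':
        z=np.load('pics/'+f+'.npz');T=np.array(c['tool_from_camera']); return z['R']@T[:3,3]+z['pos'], z['R']@T[:3,:3]@X
    R=np.array(c['R']); return -R.T@np.array(c['t']), R.T@X
def hit(n,f,u,v,nrm,off):
    o,d=ray(n,f,u,v); return o+d*(off-nrm@o)/(nrm@d)
def plane(n,f,pts):
    P=np.array([world(n,f,u,v) for u,v in pts]); c=P.mean(0); _,s,V=np.linalg.svd(P-c); m=V[2]*np.sign(V[2,2]); return m,m@c,(P@m-m@c)
E
python3 - <<'E'
from h import *
print(viewer.camera_info('wrist'))
Z=np.array([0,0,1.])
C=np.array([hit('top','t1',150+u/4,180+v/4,Z,.018) for u,v in [(36,46),(102,32),(208,498),(143,513)]])
print(C.round(4),C.mean(0)); a=(C[0]+C[1]-C[2]-C[3])/2;b=(C[1]+C[2]-C[0]-C[3])/2
print(np.linalg.norm(a),np.linalg.norm(b),np.degrees(np.arctan2(a[1],a[0])))
f=lambda u,v:(310+(u-300)/4,180+v/4)
pts=[tuple(int(round(k)) for k in f(u,v)) for u,v in [(400,270),(400,350),(420,400),(450,480),(540,320),(500,440),(500,360),(440,580),(540,560),(530,500),(480,80),(410,230)]]
m,o,r=plane('top','t1',pts);print(m,o,np.degrees(np.arccos(m[2])),(r*1e3).round(1))
for u,v in [(368,95),(379,245),(399,437),(410,540)]: print(hit('top','t1',*f(u,v),m,o+.012).round(4))
for u,v in [(425,82),(369,92)]: print(hit('top','t1',*f(u,v),m,o+.022).round(4))
E
```

```text
{'fx': 356.85286700260644, 'fy': 356.85286700260644, 'cx': 314.14186373694787, 'cy': 241.93181427440462, 'tool_from_camera': array([[-8.06183779e-04, -9.54622469e-01, -2.97817547e-01,
         8.15190118e-02],
       [ 9.99999472e-01, -5.80022327e-04, -8.47770758e-04,
        -2.62933226e-04],
       [ 6.36560188e-04, -2.97818073e-01,  9.54622433e-01,
        -1.62645152e-01],
       [ 0.00000000e+00,  0.00000000e+00,  0.00000000e+00,
         1.00000000e+00]])}
[[0.7006 0.3432 0.018 ]
 [0.7092 0.299  0.018 ]
 [0.3984 0.229  0.018 ]
 [0.3893 0.2719 0.018 ]] [0.54935701 0.28577655 0.018     ]
0.31894967690600046 0.044390948504304736 12.793864364419251
[-0.04702323  0.57148611  0.81926335] -0.05797093885191524 34.98887969522606 [-1.4 -0.9 -0.3  2.2  0.2  0.5  0.8  0.4 -0.4 -1.9  0.1  0.9]
[ 0.6542 -0.1048  0.0546]
[ 0.5566 -0.1101  0.0526]
[ 0.4328 -0.1205  0.0528]
[ 0.367  -0.1262  0.053 ]
[ 0.657  -0.1407  0.092 ]
[ 0.6545 -0.1054  0.0672]
```

Call:
send_rows:
  moves:
    - [0,0,-0.2,0,0,0]
    - [0.2,-0.15,-0.32,0,0,0]
    - [0.856,-0.63,-0.32,0,0,0]
    - [0.856,-0.63,-0.32,0,0,0]
    - [0.856,-0.63,-0.32,0,0,0]
    - [0.856,-0.63,-0.32,0,0,0]
    - [0.856,-0.63,-0.32,0,0,0]
    - [0.856,-0.63,-0.32,0,0,0]

```text
time_s: 0.9
position: [0.3431, -0.381, 0.3025]
tcp_rot: [[0.955, 0.298, -0.0], [0.298, -0.955, 0.002], [0.0, -0.002, -1.0]]
force: [1.3, -0.1, 0.1]
opening: 0.998
grasp_force: 0.0
```

Call:
send_rows:
  moves:
    - [0.856,-0.63,0,0,0,0]
    - [0.856,-0.63,0,0,0,0]
    - [0.856,-0.63,0,0,0,0]
    - [0.856,-0.63,0,0,0,0]
    - [0.856,-0.63,0,0,0,0]
    - [0.856,-0.63,0,0,0,0]
    - [0.856,-0.63,0,0,0,0]
    - [0.856,-0.63,0,0,0,0]
    - [0.856,-0.63,0,0,0,0]

```text
time_s: 1.8
position: [0.4994, -0.1723, 0.3023]
tcp_rot: [[0.957, 0.292, -0.001], [0.292, -0.957, -0.0], [-0.001, 0.0, -1.0]]
force: [-0.7, 0.2, 0.4]
opening: 1.002
grasp_force: 0.0
```

Run:
```python
from h import *
cap('wrist','w1'); s=readout.read_state(); print(s['time_s'],s['position'],s['joint_positions'])
p=cv2.imread('pics/w1.png'); cv2.imwrite('pics/w1b.png',cv2.resize(p,(800,600),interpolation=2))
```

```text
1.85 [ 0.49944624 -0.17229665  0.30238163] [-3.11446025e+01  1.75807179e+01  8.99677274e+01 -2.93411354e-02
  7.24709406e+01  4.19361172e+01]
```

View pics/w1b.png

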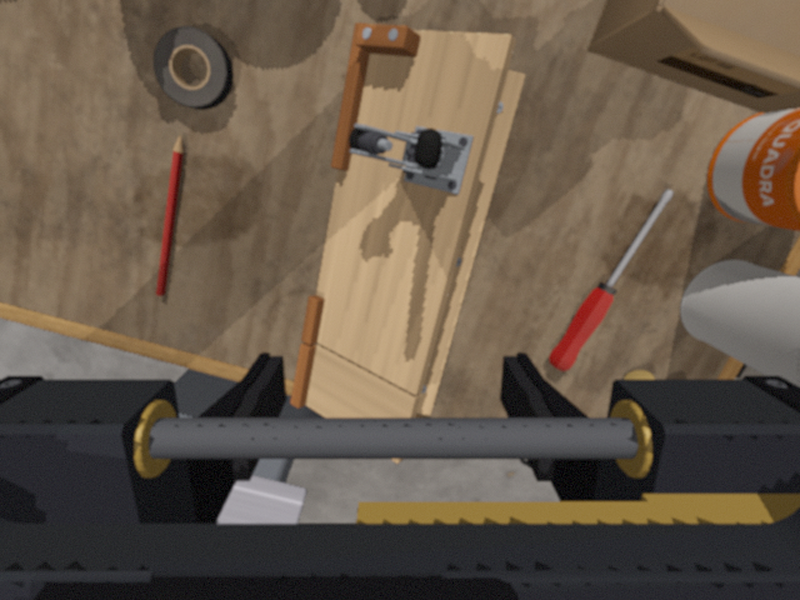

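Run:
```python
from h import *
p=cv2.imread('pics/w1.png')
a=cv2.resize(p[10:145,255:395],None,fx=4,fy=4,interpolation=2)
b=cv2.resize(p[225:335,225:285],None,fx=4,fy=4,interpolation=2)
o=np.zeros((600,800,3),np.uint8);o[:540,:560]=a;o[:440,560:800]=b
cv2.imwrite('pics/c2.png',o)
```

```text
(no output)
```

View pics/c2.png

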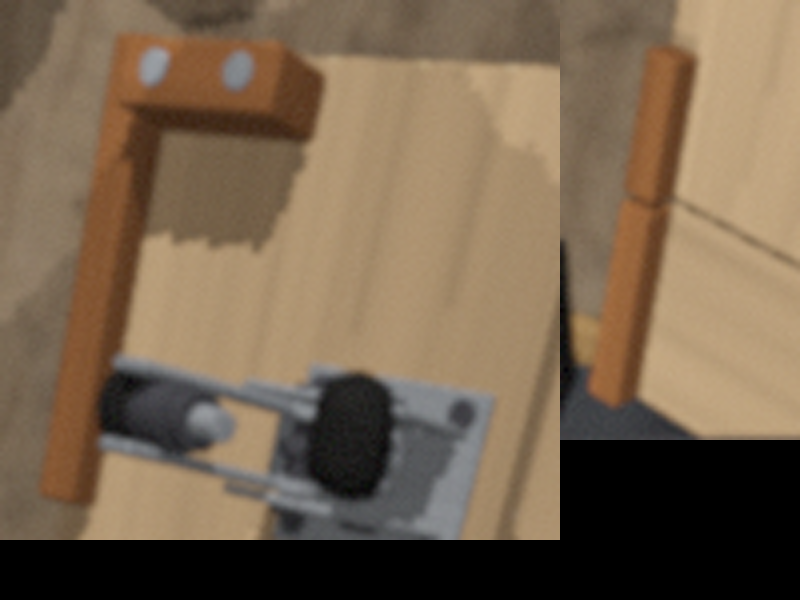

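Run:
```python
from h import *
A=lambda u,v:(255+u/4,10+v/4); B=lambda u,v:(225+(u-560)/4,225+v/4)
I=lambda p:tuple(int(round(k)) for k in p)
pts=[I(A(*q)) for q in [(350,250),(420,200),(450,120),(250,200),(180,310),(520,200),(240,330)]]+[I(B(*q)) for q in[(740,100),(780,60),(790,150),(720,180),(730,280),(690,380)]]+[(300,180),(280,190),(330,200),(310,240),(350,260)]
m,o,r=plane('wrist','w1',pts);print(m,o,np.degrees(np.arccos(m[2])),(r*1e3).round(1))
L=np.array([hit('wrist','w1',*q,m,o) for q in [A(157,150),A(130,280),A(93,500),B(693,60),B(665,205),B(632,400)]]);print(L.round(4))
S=np.array([hit('wrist','w1',*q,m,o) for q in [A(160,122),A(312,140)]]);S2=np.array([hit('wrist','w1',*q,m,o+.022) for q in [A(120,105),A(275,125)]])
print(S.round(4),S2.round(4))
k=np.polyfit(L[:,0],L[:,1],1); yaw=np.arctan(k[0]);print('yaw',np.degrees(yaw), np.degrees(np.arctan2(-m[0],m[1])))
```

```text
[-0.04997352  0.54419051  0.83747199] -0.0534504930416009 33.12587669848148 [-0.4  1.2  0.8 -0.7 -1.4  0.6 -0.5  0.1  0.1  0.3 -0.2  0.2  0.6  0.1
 -0.8  2.2  1.8 -3.8]
[[ 0.6514 -0.1035  0.0423]
 [ 0.6189 -0.105   0.0414]
 [ 0.5606 -0.1104  0.0414]
 [ 0.4322 -0.1193  0.0395]
 [ 0.3818 -0.1226  0.0386]
 [ 0.3093 -0.129   0.0385]]
[[ 0.658  -0.1024  0.042 ]
 [ 0.6602 -0.1424  0.0681]] [[ 0.6548 -0.094   0.0626]
 [ 0.6564 -0.1334  0.0883]]
yaw 4.242393109657819 5.246808756611633
```

Call:
send_rows:
  moves:
    - [0.363,-0.85,0,0,0,0.047]
    - [0.363,-0.85,0,0,0,0.047]
    - [0.363,-0.85,0,0,0,0.047]
    - [0.363,-0.85,0,0,0,0.047]
    - [0.363,-0.85,0,0,0,0.047]
    - [0.363,-0.85,0,0,0,0.047]
  grip: 1

```text
time_s: 2.45
position: [0.5244, 0.0613, 0.3026]
tcp_rot: [[0.974, 0.225, 0.0], [0.225, -0.974, 0.001], [0.0, -0.001, -1.0]]
force: [0.7, -0.1, 0.4]
opening: 1.001
grasp_force: 0.0
```

```bash
cat >> h.py <<'E'
from scipy.spatial.transform import Rotation as Ro
def rel(p,R=None):
    s=readout.read_state(); T=np.array(s['tcp_rot']); d=T.T@(np.array(p)-s['position'])/.25
    w=np.zeros(3) if R is None else Ro.from_matrix(T.T@R).as_rotvec()/(np.pi/2)
    return np.round(np.r_[d,w],3)
E
python3 - <<'E'
from h import *
y=np.radians(12.8);R=np.array([[np.cos(y),np.sin(y),0],[np.sin(y),-np.cos(y),0],[0,0,-1]])
print(rel([.5494,.2858,.12],R),rel([.5494,.2858,.003],R))
E
```

```text
[ 0.299 -0.851  0.732 -0.001 -0.     0.002] [ 2.99e-01 -8.51e-01  1.20e+00 -1.00e-03 -0.00e+00  2.00e-03]
```

Call:
send_rows:
  moves:
    - [0.299,-0.851,0.73,0,0,0.002]
    - [0.299,-0.851,0.73,0,0,0.002]
    - [0.299,-0.851,0.73,0,0,0.002]
    - [0.299,-0.851,0.73,0,0,0.002]
    - [0.299,-0.851,0.73,0,0,0.002]
    - [0.299,-0.851,0.73,0,0,0.002]
    - [0.299,-0.851,0.73,0,0,0.002]
    - [0.299,-0.851,0.73,0,0,0.002]

```text
time_s: 3.25
position: [0.5505, 0.2815, 0.1192]
tcp_rot: [[0.976, 0.219, -0.002], [0.219, -0.976, -0.001], [-0.002, 0.001, -1.0]]
force: [-0.1, -0.5, 0.1]
opening: 1.001
grasp_force: 0.0
```

Run:
```python
from h import *
cap('wrist','w2')
y=np.radians(12.8);R=np.array([[np.cos(y),np.sin(y),0],[np.sin(y),-np.cos(y),0],[0,0,-1]])
print(rel([.5494,.2858,.003],R))
```

```text
[-0.003 -0.02   0.469  0.    -0.    -0.003]
```

View pics/w2.png

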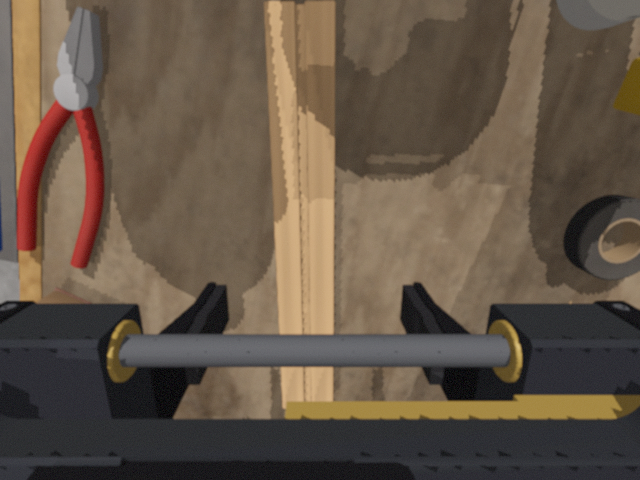

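Call:
send_rows:
  moves:
    - [0,-0.005,0.2,0,0,0]
    - [0,-0.005,0.35,0,0,0]
    - [0,-0.005,0.43,0,0,0]
    - [0,-0.005,0.463,0,0,0]
    - [0,-0.005,0.463,0,0,0]

```text
time_s: 3.8
position: [0.5506, 0.2828, 0.0046]
tcp_rot: [[0.976, 0.217, 0.0], [0.217, -0.976, -0.0], [0.0, 0.0, -1.0]]
force: [0.1, -0.3, -0.3]
opening: 0.998
grasp_force: 0.0
```

Call:
send_rows:
  moves:
    - [0,0,0,0,0,0]
    - [0,0,0,0,0,0]
    - [0,0,0,0,0,0]
    - [0,0,0,0,0,0]
    - [0,0,0,0,0,0]
    - [0,0,0,0,0,0]
    - [0,0,0,0,0,0]
    - [0,0,0,0,0,0]
  grip: 0

```text
time_s: 4.6
position: [0.55, 0.2846, 0.0046]
tcp_rot: [[0.976, 0.219, 0.0], [0.219, -0.976, 0.0], [0.001, -0.0, -1.0]]
force: [-0.0, 1.8, 2.6]
opening: 0.528
grasp_force: 30.0
```

```bash
cat >> h.py <<'E'
O=np.array([.656,-.1035,.040]);ps=np.radians(4.3);c,s_=np.cos(np.radians(35)),np.sin(np.radians(35))
bx=np.array([np.sin(ps)*c,-np.cos(ps)*c,s_]);by=np.array([np.cos(ps),np.sin(ps),0]);bz=np.cross(bx,by)
BR=np.c_[by,bx,-bz]
def bed(x,y,z): return O+(x*bx+y*by+z*bz)/1000
def tobed(p): return np.array([bx,by,bz])@(np.array(p)-O)*1000
E
python3 - <<'E'
from h import *
P=bed(15,-190,80);print(P, rel([.53,.2,.2],None),rel(P,BR))
E
```

```text
[ 0.46401563 -0.0842417   0.11413581] [-0.152  0.313 -0.782  0.     0.     0.   ] [-0.659  1.364 -0.439 -0.388 -0.029  0.09 ]
```

Call:
send_rows:
  moves:
    - [0,0,-0.15,0,0,0]
    - [-0.05,0.05,-0.35,0,0,0]
    - [-0.1,0.2,-0.5,0,0,0.02]
    - [-0.15,0.35,-0.65,-0.05,-0.005,0.045]
    - [-0.2,0.5,-0.7,-0.1,-0.01,0.045]
    - [-0.3,0.65,-0.7,-0.18,-0.015,0.045]
    - [-0.3,0.65,-0.7,-0.18,-0.015,0.045]
    - [-0.3,0.65,-0.7,-0.18,-0.015,0.045]

```text
time_s: 5.4
position: [0.5116, 0.1092, 0.1789]
tcp_rot: [[0.989, 0.145, 0.027], [0.147, -0.949, -0.278], [-0.014, 0.279, -0.96]]
force: [0.2, 1.1, -1.7]
opening: 0.525
grasp_force: 30.0
```

Run:
```python
from h import *
P=bed(15,-190,80);print(rel(P,BR))
```

```text
[-0.298  0.635  0.458 -0.209 -0.012  0.045]
```

Call:
send_rows:
  moves:
    - [-0.1,0.2,0.1,-0.07,-0.004,0.015]
    - [-0.2,0.4,0.2,-0.14,-0.008,0.03]
    - [-0.298,0.6,0.35,-0.209,-0.012,0.045]
    - [-0.298,0.635,0.458,-0.209,-0.012,0.045]
    - [-0.298,0.635,0.458,-0.209,-0.012,0.045]
    - [-0.298,0.635,0.458,-0.209,-0.012,0.045]
    - [-0.298,0.635,0.458,-0.209,-0.012,0.045]

```text
time_s: 6.1
position: [0.4661, -0.0838, 0.1144]
tcp_rot: [[0.997, 0.061, 0.045], [0.076, -0.817, -0.572], [0.001, 0.574, -0.819]]
force: [0.7, 0.8, -1.4]
opening: 0.525
grasp_force: 30.0
```

Run:
```python
from h import *
s=readout.read_state();print(tobed(s['position']),rel(bed(12,-172,45),BR),rel(bed(14,-172,22),BR),s['joint_positions'])
cap('wrist','w3')
```

```text
[  14.89048348 -187.92228147   80.40333637] [ 0.063 -0.012  0.142  0.    -0.001  0.   ] [ 0.063 -0.004  0.234  0.    -0.001  0.   ] [ -2.54252909  34.83388536 112.98655196 -56.51929318  43.07712639
 129.43217273]
```

View pics/w3.png

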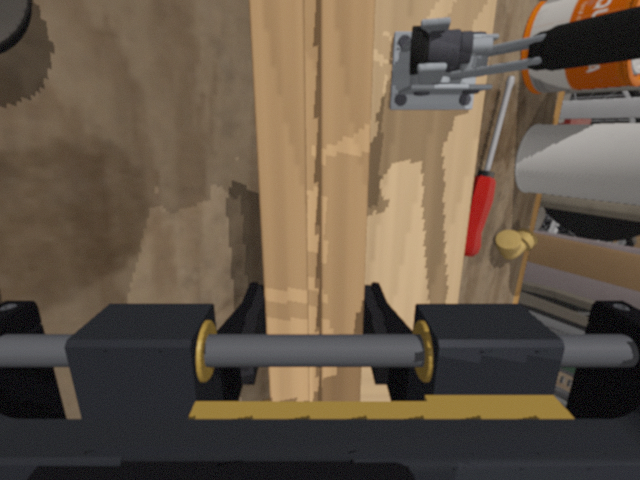

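Call:
send_rows:
  moves:
    - [0.03,-0.012,0.08,0,0,0]
    - [0.063,-0.01,0.16,0,-0.001,0]
    - [0.063,-0.004,0.225,0,-0.001,0]
    - [0.063,0.02,0.23,0,-0.001,0]
    - [0.063,0.052,0.23,0,-0.001,0]
    - [0.063,0.052,0.25,0,-0.001,0]
    - [0.063,0.052,0.27,0,-0.001,0]
    - [0.063,0.052,0.27,0,-0.001,0]

```text
time_s: 6.95
position: [0.4844, -0.1323, 0.067]
tcp_rot: [[0.997, 0.062, 0.042], [0.075, -0.816, -0.573], [-0.001, 0.575, -0.818]]
force: [-0.4, 0.5, -1.5]
opening: 0.525
grasp_force: 30.0
```

Run:
```python
from h import *
s=readout.read_state();print(tobed(s['position']),s['force'],BR.T@s['force'],rel(bed(27,-172,5),BR))
```

```text
[  28.51143257 -173.30965329   13.00516637] [-0.44651495  0.45357726 -1.48107675] [-0.41124943 -1.2474381   0.93459531] [ 0.005 -0.006  0.032  0.001  0.     0.   ]
```

Call:
send_rows:
  moves:
    - [0,0,0.016,0,0,0]
    - [0,0,0.026,0,0,0]
    - [0,0,0.026,0,0,0]

```text
time_s: 7.25
position: [0.4845, -0.1361, 0.0613]
tcp_rot: [[0.997, 0.063, 0.042], [0.075, -0.816, -0.573], [-0.002, 0.575, -0.818]]
force: [-0.2, -0.4, -1.9]
opening: 0.519
grasp_force: 30.0
```

Call:
send_rows:
  moves:
    - [0,0,0.004,0,0,0]
    - [0,0,0.008,0,0,0]
    - [0,0,0.008,0,0,0]

```text
time_s: 7.55
position: [0.4848, -0.1372, 0.0599]
tcp_rot: [[0.997, 0.062, 0.042], [0.075, -0.816, -0.573], [-0.001, 0.575, -0.818]]
force: [0.1, -0.4, -1.0]
opening: 0.524
grasp_force: 30.0
```

Run:
```python
from h import *
s=readout.read_state();print(tobed(s['position']),BR.T@s['force'],s['moment'])
```

```text
[  28.43575304 -173.29031674    4.43146132] [ 0.02877235 -0.2578645   1.0364043 ] [0.53845944 0.08584169 0.04302767]
```

Call:
send_rows:
  moves:
    - [0,0,0.004,0,0,0]
    - [0,0,0.006,0,0,0]
    - [0,0,0.006,0,0,0]

```text
time_s: 7.85
position: [0.4849, -0.1376, 0.0594]
tcp_rot: [[0.997, 0.062, 0.043], [0.076, -0.816, -0.573], [-0.0, 0.575, -0.818]]
force: [-1.2, 3.3, 4.0]
opening: 0.525
grasp_force: 30.0
```

Run:
```python
from h import *
s=readout.read_state();print(tobed(s['position']),BR.T@s['force'],s['moment'])
```

```text
[  28.48587227 -173.21345131    3.72039785] [-0.94437426 -0.45783403 -5.2530582 ] [ 0.6706968   0.11331167 -0.0563555 ]
```

Call:
send_rows:
  moves:
    - [0,-0.008,0,0,0,0]
    - [0,-0.016,0,0,0,0]
    - [0,-0.02,0,0,0,0]
    - [0,-0.02,0,0,0,0]

```text
time_s: 8.25
position: [0.485, -0.1345, 0.0573]
tcp_rot: [[0.997, 0.061, 0.043], [0.075, -0.814, -0.575], [0.0, 0.577, -0.817]]
force: [-1.3, 1.7, 7.7]
opening: 0.526
grasp_force: 30.0
```

Run:
```python
from h import *
s=readout.read_state();print(tobed(s['position']),BR.T@s['force'],s['moment'])
```

```text
[  24.75869306 -172.81285253    3.78226562] [-1.18752635  2.95474911 -7.33040764] [ 0.04099429 -0.00717173 -0.10379949]
```

Call:
send_rows:
  moves:
    - [0,-0.004,0,0,0,0]
    - [0,-0.008,0,0,0,0]
    - [0,-0.008,0,0,0,0]

```text
time_s: 8.55
position: [0.4849, -0.134, 0.057]
tcp_rot: [[0.997, 0.06, 0.043], [0.073, -0.813, -0.578], [0.0, 0.579, -0.815]]
force: [-1.2, -1.2, 10.5]
opening: 0.527
grasp_force: 30.0
```

Run:
```python
from h import *
s=readout.read_state();print(tobed(s['position']),BR.T@s['force'],s['moment'])
```

```text
[  24.20706299 -172.91508963    3.83564469] [-1.32374973  6.94362584 -7.92305546] [-0.587389   -0.11247079 -0.27066292]
```

Call:
send_rows:
  moves:
    - [0.01,0,0,0,0,0]
    - [0.02,0,0,0,0,0]
    - [0.03,0,0,0,0,0]
    - [0.034,0,0,0,0,0]
    - [0.038,0,0,0,0,0]

```text
time_s: 9.05
position: [0.4877, -0.1338, 0.057]
tcp_rot: [[0.998, 0.061, 0.03], [0.067, -0.812, -0.58], [-0.011, 0.581, -0.814]]
force: [-10.6, 0.6, 14.1]
opening: 0.529
grasp_force: 30.0
```

Run:
```python
from h import *
s=readout.read_state();print(tobed(s['position']),BR.T@s['force'],s['moment'])
```

```text
[  24.18138791 -170.11119146    3.7913815 ] [-10.5578467    6.95804216 -12.39543347] [-0.83073251  1.18016474 -1.09241957]
```

Call:
send_rows:
  moves:
    - [0.008,0,0,0,0,0]
    - [0.012,0,0,0,0,0]
    - [0.016,0,0,0,0,0]

```text
time_s: 9.35
position: [0.4917, -0.1335, 0.057]
tcp_rot: [[0.998, 0.061, 0.03], [0.067, -0.812, -0.58], [-0.011, 0.581, -0.814]]
force: [-11.8, -0.5, 15.0]
opening: 0.527
grasp_force: 30.0
```

Run:
```python
from h import *
s=readout.read_state();print(tobed(s['position']),BR.T@s['force'],s['moment'])
```

```text
[  24.18183974 -166.08757437    3.80464559] [-11.82624179   8.30546464 -12.47569491] [-0.79165007  1.20382505 -1.11891254]
```

Call:
send_rows:
  moves:
    - [0,0.003,-0.005,0,0,0]
    - [0.006,0.003,-0.005,0,0,0]
    - [0.01,0.003,-0.005,0,0,0]

```text
time_s: 9.65
position: [0.4976, -0.1329, 0.0572]
tcp_rot: [[0.997, 0.061, 0.036], [0.071, -0.813, -0.577], [-0.006, 0.578, -0.816]]
force: [-6.1, -4.0, 4.7]
opening: 0.524
grasp_force: 30.0
```

Run:
```python
from h import *
s=readout.read_state();print(tobed(s['position']),BR.T@s['force'],s['moment'])
```

```text
[  24.14647202 -160.13320311    4.13893365] [-6.35648612  5.54688069 -1.82679956] [-0.54218458  0.71741437 -0.71119632]
```

Call:
send_rows:
  moves:
    - [0.006,0,0,0,0,0]
    - [0.01,0,0,0,0,0]
    - [0.012,0,0,0,0,0]

```text
time_s: 9.95
position: [0.4976, -0.133, 0.0571]
tcp_rot: [[0.998, 0.061, 0.03], [0.068, -0.813, -0.579], [-0.011, 0.579, -0.815]]
force: [-10.0, -4.4, 6.9]
opening: 0.526
grasp_force: 30.0
```

Run:
```python
from h import *
s=readout.read_state();print(tobed(s['position']),BR.T@s['force'],s['moment'])
```

```text
[  24.16604696 -160.13026131    4.00385512] [-10.31534387   6.95693867  -3.5259982 ] [-0.68500168  1.07830337 -1.07140987]
```

Call:
send_rows:
  moves:
    - [0.008,0,0,0,0,0]
    - [0.016,0,0,0,0,0]
    - [0.016,0,0,0,0,0]

```text
time_s: 10.25
position: [0.4977, -0.133, 0.057]
tcp_rot: [[0.998, 0.063, 0.023], [0.064, -0.812, -0.58], [-0.018, 0.58, -0.814]]
force: [-14.1, -4.4, 8.4]
opening: 0.521
grasp_force: 30.0
```

Run:
```python
from h import *
s=readout.read_state();print(tobed(s['position']),BR.T@s['force'],s['moment'],s['tcp_rot']-BR)
cap('wrist','w4');cap('top','t4')
a=cv2.imread('pics/w4.png');b=cv2.resize(cv2.imread('pics/t4.png')[185:345,310:400],None,fx=3,fy=3,interpolation=2)
o=np.zeros((480,800,3),np.uint8);o[:,:530]=a[:,55:585];o[:480,530:800]=b;cv2.imwrite('pics/c4.png',o)
```

```text
[  24.14937505 -160.08063826    3.81453641] [-14.42609046   7.49271334  -4.95886174] [-0.82505664  1.8446627  -1.41240615] [[ 0.00059236  0.0012457  -0.02035195]
 [-0.0108092   0.00480975 -0.00810621]
 [-0.01795384  0.00665617  0.00489915]]
```

View pics/c4.png

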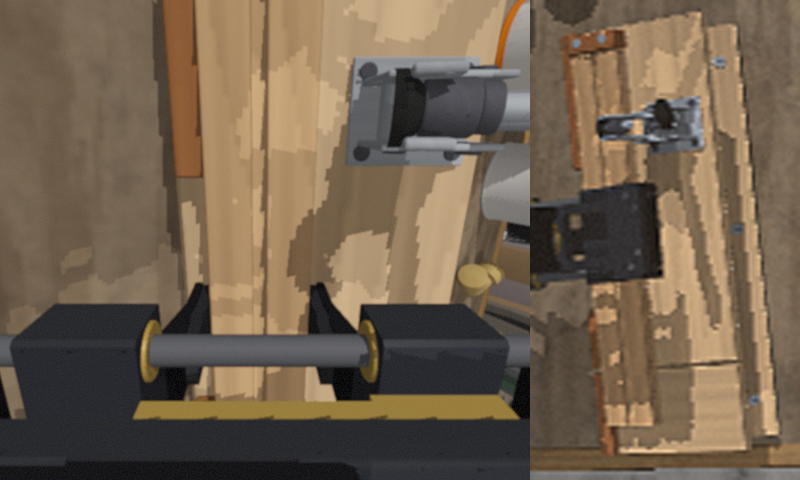

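Call:
send_rows:
  moves:
    - [-0.018,0,0,0,0,0]
    - [-0.018,0,0,0,0,0]

```text
time_s: 10.55
position: [0.4977, -0.1331, 0.057]
tcp_rot: [[0.998, 0.062, 0.032], [0.069, -0.813, -0.578], [-0.01, 0.579, -0.815]]
force: [-6.8, -3.9, 4.3]
opening: 0.527
grasp_force: 30.0
```

Call:
send_rows:
  moves:
    - [0,0,0,0,0,0]
    - [0,0,0,0,0,0]
    - [0,0,0,0,0,0]
    - [0,0,0,0,0,0]
    - [0,0,0,0,0,0]
    - [0,0,-0.1,0,0,0]
    - [0,0,-0.25,0,0,0]
    - [0,0,-0.45,0,0,0]
    - [0,0,-0.65,0,0,0]
    - [0,0,-0.65,0,0,0]
  grip: 1

```text
time_s: 11.55
position: [0.4993, -0.0347, 0.1941]
tcp_rot: [[0.997, 0.059, 0.055], [0.08, -0.816, -0.572], [0.01, 0.575, -0.818]]
force: [1.5, -0.8, -0.8]
opening: 1.002
grasp_force: 0.0
```

Run:
```python
from h import *
s=readout.read_state();print(tobed(s['position']),BR.T@s['force'])
p,d=cap('wrist','w5');cap('top','t5')
a=cv2.imread('pics/w5.png');b=cv2.resize(cv2.imread('pics/t5.png')[185:345,310:400],None,fx=3,fy=3,interpolation=2)
o=np.zeros((480,800,3),np.uint8);o[:,:530]=a[:,55:585];o[:480,530:800]=b;cv2.imwrite('pics/c5.png',o)
```

```text
[  22.56858693 -151.06514803  172.32809797] [1.38836203 0.25662988 1.16206591]
```

View pics/c5.png

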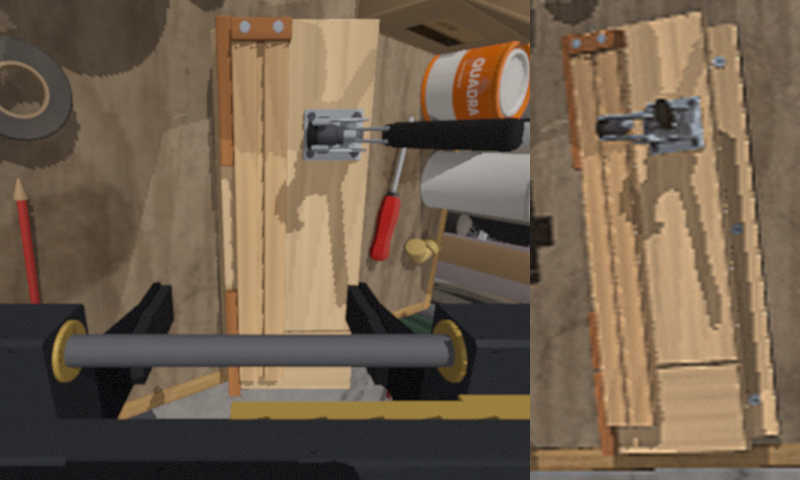

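Run:
```python
from h import *
print(rel(bed(110,-72,165),BR),rel(bed(112,-72,127),BR))
```

```text
[ 0.328  0.352  0.014  0.001 -0.002  0.   ] [ 0.327  0.36   0.166  0.001 -0.002  0.   ]
```

Call:
send_rows:
  moves:
    - [0.15,0.15,0,0,0,0]
    - [0.328,0.352,0,0,0,0]
    - [0.328,0.352,0,0,0,0]
    - [0.328,0.352,0,0,0,0]
    - [0.328,0.352,0,0,0,0]
    - [0.328,0.352,0,0,0,0]
    - [0.328,0.352,0,0,0,0]
  grip: 0

```text
time_s: 12.35
position: [0.5815, -0.1026, 0.2382]
tcp_rot: [[0.997, 0.065, 0.04], [0.076, -0.816, -0.573], [-0.005, 0.574, -0.819]]
force: [0.6, -0.4, 0.7]
opening: 0.446
grasp_force: 0.0
```

Run:
```python
from h import *
s=readout.read_state();print(tobed(s['position']),s['opening'],rel(bed(112,-72,127),BR),s['joint_positions'])
cap('wrist','w6');
```

```text
[108.3836573  -74.22023215 166.08548516] 0.4457552121296291 [0.009 0.014 0.156 0.    0.002 0.002] [ -3.90787894  29.12068584  91.88424762 -40.70049308  60.71375317
 102.76062173]
```

View pics/w6.png

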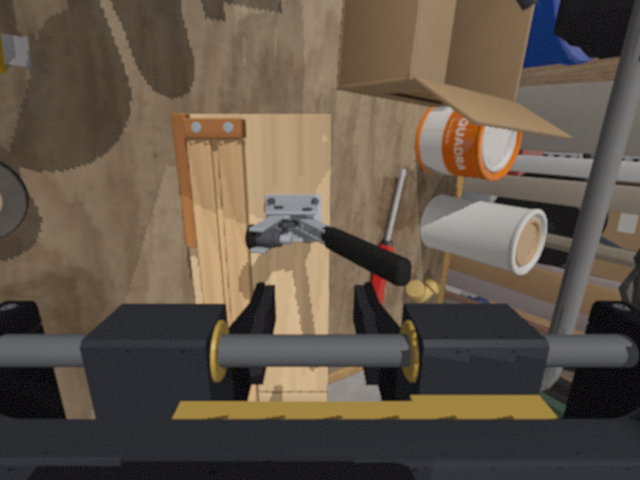

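Run:
```python
from h import *
for u,v in [(400,268),(390,260),(370,255),(350,245)]: print(tobed(world('wrist','w6',u,v,1)).round(1))
```

```text
[157.3 -67.5 139.3]
[152.8 -65.2 132.4]
[143.4 -67.3 117.8]
[132.7 -67.1  98.4]
```

Call:
send_rows:
  moves:
    - [0.009,0.014,0,0,0.002,0.002]
    - [0.009,0.014,0,0,0.002,0.002]
    - [0.009,0.014,0,0,0.002,0.002]
    - [0.009,0.014,0,0,0.002,0.002]
    - [0.009,0.014,0,0,0.002,0.002]
    - [0.009,0.014,0,0,0.002,0.002]
    - [0.009,0.014,0,0,0.002,0.002]
  grip: 0

```text
time_s: 13.1
position: [0.5856, -0.106, 0.2417]
tcp_rot: [[0.997, 0.059, 0.045], [0.074, -0.816, -0.573], [0.003, 0.575, -0.818]]
force: [-0.4, 1.5, 0.3]
opening: 0.005
grasp_force: 0.0
```

Run:
```python
from h import *
s=readout.read_state();print(tobed(s['position']),s['opening'],rel(bed(112,-72,127),BR))
```

```text
[113.40106051 -70.37607162 166.79831811] 0.005164728989160346 [-0.007 -0.006  0.159  0.001 -0.002 -0.001]
```

Call:
send_rows:
  moves:
    - [0,0,0.06,0,0,0]
    - [0,-0.006,0.12,0,0,0]
    - [0,-0.006,0.16,0,0,0]
    - [0,-0.006,0.16,0,0,0]

```text
time_s: 13.5
position: [0.586, -0.1288, 0.2057]
tcp_rot: [[0.997, 0.06, 0.041], [0.073, -0.817, -0.573], [-0.001, 0.574, -0.819]]
force: [0.2, 0.2, 1.0]
opening: 0.006
grasp_force: 0.0
```

Run:
```python
from h import *
s=readout.read_state();print(tobed(s['position']),BR.T@s['force'])
for q in np.r_[0.1:1.16:.1,1.15]:
    t=1.15-q; x=101+105*np.cos(t)-8*np.sin(t)-15; z=28+105*np.sin(t)+8*np.cos(t)
    print(round(q,2),round(x),round(z),rel(bed(x,-71,z),BR)[:3])
```

```text
[111.34432936 -71.71191728 124.26695689] [ 0.22110153  0.413984   -0.89855792]
0.1 131 123 [0.003 0.08  0.005]
0.2 141 118 [0.003 0.117 0.025]
0.3 149 112 [0.003 0.152 0.048]
0.4 157 105 [0.003 0.184 0.075]
0.5 165 98 [0.003 0.214 0.106]
0.6 171 90 [0.003 0.24  0.138]
0.7 177 81 [0.004 0.263 0.174]
0.8 182 72 [0.004 0.282 0.211]
0.9 186 62 [0.004 0.298 0.25 ]
1.0 189 52 [0.004 0.309 0.291]
1.1 190 41 [0.004 0.316 0.332]
1.15 191 36 [0.004 0.318 0.353]
```

Press in steps, first half of the arc.

Call:
send_rows:
  moves:
    - [0,0.04,0,0,0,0]
    - [0,0.08,0.005,0,0,0]
    - [0,0.1,0.015,0,0,0]
    - [0,0.12,0.025,0,0,0]
    - [0,0.137,0.037,0,0,0]
    - [0,0.155,0.048,0,0,0]
    - [0,0.171,0.062,0,0,0]
    - [0,0.187,0.075,0,0,0]
    - [0,0.202,0.09,0,0,0]
    - [0,0.217,0.106,0,0,0]
    - [0,0.23,0.122,0,0,0]
    - [0,0.243,0.138,0,0,0]

```text
time_s: 14.7
position: [0.5925, -0.1976, 0.2146]
tcp_rot: [[0.997, 0.059, 0.045], [0.074, -0.816, -0.573], [0.003, 0.575, -0.818]]
force: [-0.0, 1.0, 0.5]
opening: 0.005
grasp_force: 0.2
```

Run:
```python
from h import *
s=readout.read_state();print(tobed(s['position']),BR.T@s['force'])
print(rel(bed(191,-71,36),BR)[:3])
```

```text
[173.05935136 -70.37071259  91.94467614] [ 0.06784444 -0.47325936 -0.99950153]
[-0.003  0.071  0.224]
```

```bash
cat >> h.py <<'E'
def cloud(n,f):
    z=np.load('pics/'+f+'.npz');d=z['d'];c=viewer.camera_info(n);v,u=np.nonzero(d>0);D=d[v,u]
    X=np.c_[(u-c['cx'])/c['fx']*D,(v-c['cy'])/c['fy']*D,D]
    if n=='wrist':
        T=np.array(c['tool_from_camera']);W=(X@T[:3,:3].T+T[:3,3])@z['R'].T+z['pos']
    else: W=(X-np.array(c['t']))@np.array(c['R'])
    return (W-O)@np.array([bx,by,bz]).T*1000
def lever(n,f):
    B=cloud(n,f);B=B[(abs(B[:,1]+72)<14)&(B[:,0]>20)&(B[:,0]<240)&(B[:,2]>24)&(B[:,2]<160)]
    h,_,_=np.histogram2d(B[:,2],B[:,0],bins=[range(20,161,10),range(20,241,10)])
    print(n);print(h[::-1].astype(int))
E
python3 - <<'E'
from h import *
np.set_printoptions(linewidth=200)
cap('wrist','w7');cap('scene','s7');cap('top','t7');lever('wrist','w7');lever('scene','s7');lever('top','t7')
E
```

```text
wrist
[[  0   0   0   0   0   0   0   0   0   0   0   0   0   0  58  49   0   0   0   0   0   0]
 [  0   0   0   0   0   0   0   0   0   0   0   0   0   0 115 374   0   0   0   0   0   0]
 [  0   0   0   0   0   0   0   0   0   0   0   0   0   0  77 216   1   0   0   0   0   0]
 [  0   0   0   0   0   0   0   0   0   0   0   0   0   0 120 264  14   0   0   0   0   0]
 [  0   0   0   0   0   0   0   0   0   0   0   0   0   0 135 294  41   0   0   0   0   0]
 [  0   0   0   0   0   0   0   0   0   0   0   0   0   0 126 228  50 121  75   0   0   0]
 [  0   0   0   0   0   0   0   0   0   0   0   0   0   0  77 151 295 244  45   0   0   0]
 [  0   0   0   0   0   0   0   0   0   0   0   0   0   0  40 126  65   3   0   0   0   0]
 [  0   0   0  22   0   0   0   0   0   0   0   0  28 465 259  28   0   0   0   0   0   0]
 [  0   1 188 218   0   0   0   0   0   0   0 172 436  83   7   0   0   0   0   0   0   0]
 [  0 218 256 119   0   0   0   0   0   0 163 237  26   1   0   0   0   0   0   0   0   0]
 [  4  80 145 280  98   0   0   0  21 181 139   5   0   0   0   0   0   0   0   0   0   0]
 [
[... 1424 characters left out ...]
 0  0  0]
 [ 0  0  0  0  0  0  0  0  0  0  0  0  0  0  0  0 13  0  0  0  0  0]
 [ 0  0  0  0  0  0  0  0  0  0  0  0  0  0  0  1  5  0  0  0  0  0]
 [ 0  0  0  0  0  0  0  0  0  0  0  0  0  0  0  0  0  0  0  0  0  0]
 [ 0  0  0  0  0  0  0  0  0  0  0  0  0  0  0  0  0  0  0  0  0  0]
 [ 0  0  0  0  0  0  0  0  0  0  0  0  0  0  0  0  0  0  0  0  0  0]
 [ 0  0  0  0  0  0  0  0  0  0  0  0  0  0  0  0  0  0  0  0  0  0]
 [ 0  0  0  0  0  0  0  0  0  0  0  0  0  0  0  0  0  0  0  0  0  0]
 [ 0  0  0  0  0  0  0  0  0  0  0  0  0  0  0  0  0  0  0  0  0  0]
 [ 0  0  0  0  0  0  0  0  0  0  0  0  0  0  0  0  0  0  0  0  0  0]
 [ 0  0  0  0  0  0  0  0  0  0  0  0  0  0  0  0  0  0  0  0  0  0]]
```

Call:
send_rows:
  moves:
    - [0,0.015,0.03,0,0,0]
    - [0,0.026,0.06,0,0,0]
    - [0,0.038,0.08,0,0,0]
    - [0,0.047,0.1,0,0,0]
    - [0,0.055,0.12,0,0,0]
    - [0,0.06,0.14,0,0,0]
    - [0,0.064,0.16,0,0,0]
    - [0,0.067,0.18,0,0,0]
    - [0,0.07,0.2,0,0,0]
    - [0,0.071,0.215,0,0,0]
    - [0,0.071,0.225,0,0,0]
    - [0,0.071,0.225,0,0,0]

```text
time_s: 16.05
position: [0.5961, -0.2437, 0.1786]
tcp_rot: [[0.997, 0.059, 0.045], [0.074, -0.816, -0.573], [0.003, 0.574, -0.819]]
force: [-0.0, -0.3, 0.2]
opening: 0.006
grasp_force: 0.0
```

Run:
```python
from h import *
np.set_printoptions(linewidth=200)
s=readout.read_state();print(tobed(s['position']),BR.T@s['force'])
cap('wrist','w8');lever('wrist','w8')
```

```text
[190.34836768 -70.29125993  35.89797917] [-0.05620439  0.33143897  0.04800315]
wrist
[[  0   0   0   0   0   0   0   0   0   0   0   0   0   0   0   0   0   0   0   0   0   0]
 [  0   0   0   0   0   0   0   0   0   0   0   0   0   0   0   0   0   0   0   0   0   0]
 [  0   0   0   0   0   0   0   0   0   0   0   0   0   0   0   0   0   0   0   0   0   0]
 [  0   0   0   0   0   0   0   0   1 180   0   0   0   0   0   0   0   0   0   0   0   0]
 [  0   0   0   0   0   0   0   0   1 931   0   0   0   0   0   0  18  13   0   0   0   0]
 [  0   0   0   0   0   0   0   0   0 414   0   0   0   0   0   0  48  38   0   0   0   0]
 [  0   0   0   0   0   0   0   0   0   0   0   0   0   0   0   0  34  30   0   0   0   0]
 [  0   0   0   0   0   0   0   0   0   0   0   0   0   0   0   0 280 273   0   0   0   0]
 [  0   0   0   0   0   0   0   0   0   0   0   0   0   0   0   0 195 199   0   0   0   0]
 [  0   0   0   0   0   0   0   0   0   0   0   0   0   0   0   0 205 196   0   0   0   0]
 [  0   0   0   0   0   0   0   0   0   0   0   0   0   0   0   0 198 276   0   0   0   0]
 [  0   9   0   0   0   0   0   0   0   0   0   0   0   0   0   0 170 191   0   0   0   0]
 [  1 392 147 206 310 794 652 692 785 414 284 257 403 433 431 442 123 110 424 441 305   0]
 [ 29 218 162 195 114 375 226 238 222 230 184  84  19  22  22  16  16  15  12  15  11   0]]
```

Call:
send_rows:
  moves:
    - [0,0,0.008,0,0,0]
    - [0,0,0.016,0,0,0]
    - [0,0,0.02,0,0,0]
    - [0,0,0.02,0,0,0]

```text
time_s: 16.5
position: [0.5961, -0.244, 0.1781]
tcp_rot: [[0.997, 0.058, 0.047], [0.075, -0.816, -0.573], [0.005, 0.575, -0.818]]
force: [-6.8, 15.7, 19.3]
opening: 0.003
grasp_force: 12.8
```

Run:
```python
from h import *
s=readout.read_state();print(tobed(s['position']),BR.T@s['force'])
```

```text
[190.25856255 -70.24000365  35.32051068] [ -5.60513177  -2.22130516 -25.05711545]
```

Call:
send_rows:
  moves:
    - [0,0,-0.03,0,0,0]
    - [0,0,-0.15,0,0,0]
    - [0,0,-0.3,0,0,0]
    - [-0.1,-0.1,-0.45,0,0,0]
    - [-0.3,-0.3,-0.5,0,0,0]
    - [-0.35,-0.4,-0.5,0,0,0]
    - [-0.35,-0.4,-0.5,0,0,0]
    - [-0.35,-0.4,-0.5,0,0,0]

```text
time_s: 17.3
position: [0.4971, -0.0991, 0.219]
tcp_rot: [[0.997, 0.062, 0.046], [0.077, -0.816, -0.573], [0.002, 0.575, -0.818]]
force: [1.7, 0.1, -0.1]
opening: 0.007
grasp_force: 0.0
```

Run:
```python
from h import *
np.set_printoptions(linewidth=200)
s=readout.read_state();print(s['time_s'],tobed(s['position']),BR.T@s['force'])
cap('wrist','w9');lever('wrist','w9')
B=cloud('wrist','w9')
g=B[(abs(B[:,1]+72)<8)&(B[:,0]>140)&(B[:,0]<235)&(B[:,2]>20)&(B[:,2]<60)]
for a in range(140,235,15):
    q=g[(g[:,0]>=a)&(g[:,0]<a+15)]; print(a,len(q),np.median(q[:,2]) if len(q) else 0)
# rail top height map: median z over x (rows y)
for y0 in (-300,-200,-130,-40,-15):
    q=B[(abs(B[:,1]-y0)<6)&(abs(B[:,2]-15)<25)]
    print(y0,[int(round(np.median(k))) if len(k:=q[(abs(q[:,0]-x)<2.5),2])>2 else None for x in range(-12,62,5)])
q=B[(abs(B[:,0]-12)<5)]; print([int(round(np.median(k))) if len(k:=q[(abs(q[:,1]-y)<1.5)&(abs(q[:,2]-15)<25),2])>2 else None for y in range(-24,22,3)])
```

```text
17.3 [  89.34133303 -158.15368113  155.95809031] [ 1.68157564 -0.04131206  0.04644815]
wrist
[[  0   0   0   0   0   0   0   0   0   0   0   0   0   0   0   0   0   0   0   0   0   0]
 [  0   0   0   0   0   0   0   0   0   0   0   0   0   0   0   0   0   0   0   0   0   0]
 [  0   0   0   0   0   0   0   0   0   0   0   0   0   0   0   0   0   0   0   0   0   0]
 [  0   0   0   0   0   0   0   0   0   0   0   0   0   0   0   0   0   0   0   0   0   0]
 [  0   0   0   0   0   0   0   0   0   0   0   0   0   0   0   0   0   0   0   0   0   0]
 [  0   0   0   0   0   0   0   0   0   0   0   0   0   0   0   0   0   0   0   0   0   0]
 [  0   0   0   0   0   0   0   0   0   0   0   0   0   0   0   0   0   0   0   0   0   0]
 [  0   0   0   0   0   0   0   0   0   0   0   0   0   0   0   0   0   0   0   0   0   0]
 [  0   0   0   0   0   0   0   0   0   0   0   0   0   0   0   0   0   0   0   0   0   0]
 [  0   0   0   0   0   0   0   0   0   0   0   0   0   0   0   0   0   0   0   0   0   0]
 [  0  45   0   0   0   0   0   0   0   0   0   0   0   0   0   0   0   0   0   0   0   0]
 [ 46 153   0   0   0   0   0   0   0   0   0   0   0   0   0   0   0   0   0   0   0   0]
 [ 97 176 104  86 160 315 246 293 322 129 118 210 323 325 331 327 328 331 329 330 186   0]
 [  5  41  17  37  52 168  69  24   6   0   0   3   4   1   0   0   1   1   2   2   0   0]]
140 441 35.11720730901417
155 438 35.320675782112346
170 437 35.23445506175116
185 439 35.26917683548314
200 438 35.25293657441405
215 320 35.14535783872739
230 0 0
-300 [None, None, None, None, None, None, None, None, None, None, None, None, None, None, None]
-200 [-1, -1, 0, 17, 18, 17, 17, 12, 17, 18, 18, 18, 4, -1, -1]
-130 [0, 0, 0, 17, 18, 18, 18, 12, 17, 18, 18, 18, 7, 0, 0]
-40 [12, 12, 12, 18, 18, 18, 18, 12, 18, 18, 18, 18, 4, 0, 0]
-15 [12, 12, 12, 18, 18, 18, 18, 12, 17, 18, 18, 18, 4, 0, 0]
[18, 18, 18, 18, 18, 18, 18, 18, 19, 22, 22, 23, 22, None, None, None]
```

```bash
python3 -c "
from h import *
print(ticket.hand_in())"
```

```text
the job is handed in; nothing more can be done
None
```

The rail lies flat in the jig, groove up, against the ledge and end stop, and the clamp lever is fully home. The final depth image confirmed this, and I handed the job in at about 17 s.

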